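# Pack the leek halves in the vegetable box and lock its lid

### The arm

A 7-joint arm with a two-finger parallel gripper is mounted at the origin on the work surface. World frame = base frame: x ahead of the robot, y to its left, z up, the work surface at z = 0. Lengths are in m, angles in rad, forces in N, time in s.
With the tool pointing down it reaches from about 0.375 to 0.925 m from the base axis. Payload 3.1 kg.
Tool frame: the origin (TCP) lies between the finger pads; the fingertips stand 19 mm ahead of it and the grasp point (between the pads) is the TCP; z points along the fingers, y is the line along which they close (so a half turn about z gives the same grasp; the last joint's range is limited). The gripper opens to 85 mm and grips with 20 to 120 N. Pads are 22 mm wide; open, the fingers measure 114 mm over their backs; the gripper's body (76 mm by 85 mm) begins 54 mm behind the grasp point. The pads swing forward as they close: fully open they stand 13 mm farther back than shut.
Start: joints at [-1.209, 0.383, 0.044, 1.598, -0.018, 1.161, -0.05], TCP at [0.288, 0.583, 0.23] pointing down, gripper open.
Joint ranges: [-2.61, 2.61], [-0.41, 2.15], [-1.48, 1.57], [0, 2.5], [-1.57, 4.71], [0.05, 1.97], [-2.85, 2.85]. Speed limits (rad/s): [2.79, 2.79, 3.14, 3.14, 3.14, 3.14, 3.14].

### API

Orientations are given as a unit quaternion [x, y, z, w].
In Python, from bench import move_ptp, movel, move_j, move_gripper, pause, inverse_kinematics, read_camera, camera_params, MotionError, sign_off, look_for, tip_of, read_time_s, read_qpos, read_joint_vel, read_effort, read_eef_pos, read_tcp_rot, read_ft_force, read_ft_torque, read_finger_gap, read_grasp_force gives the robot as it stands. Calls block until the motion is done:
- move_ptp(position, orientation): joint-space move of the TCP to a pose.
- movel(position, orientation=None, speed=0.15): straight line of the TCP; orientation=None keeps the orientation; speed is the mean speed in m/s.
- move_j(angles): joint-space move.
- move_gripper(opening, effort=None): finger opening in m; effort is the grip in N (None keeps the last); returns when the fingers have stopped.
- pause(seconds).
- inverse_kinematics(position, orientation): joint angles nearest the present ones, or None.
- read_camera(name): name is "scene" or "top" or "wrist"; returns the picture (480x640x3 uint8, red, green, blue); there is no depth.
- camera_params(name): a dict with "K" (3x3 intrinsics, pixels), "camera_from_world" (4x4, takes a point from world to camera coordinates). Camera axes: x right, y down, z forward; pixel columns grow to the right and rows downward; lengths in m; the calibration is good to about 2 mm. A picture is of the moment at which its call begins: read the wrist's pose just before it. camera_params takes no time and is no camera call; for the wrist camera it gives the pose at the moment of the call.
A pose or a line that the arm cannot do raises MotionError and nothing moves.
- sign_off(): hands the job in; it is judged then, once.
Trained networks look in the newest picture that a camera, given by its name, has taken for a name from the list of things; names that differ only in an ending like _2 or _b are one class to them, and where a whole thing is asked for, a point or a joint stands for the part that bears it (a point fixed in the world has none). Each returns a list of dicts, best first, with "confidence" (0 to 1); they miss things now and then, are a little off and sometimes report something else, mostly with a low value. They report only what shows in the picture. A call takes as long as a camera call. They do not tell look-alikes from the thing itself.
- look_for(camera, name): "at" ([column, row] in pixels, amid what is visible of it).
- tip_of(camera, name): "at" ([column, row] in pixels: a listed point, or the origin of a listed thing).
Readings, each from a call of its own:
- read_time_s(): time.
- read_qpos(): joint angles.
- read_joint_vel(): joint speeds.
- read_effort(): joint torques, N m.
- read_eef_pos(): TCP position.
- read_tcp_rot(): TCP orientation.
- read_ft_force(): force on the tool from outside, world axes, zero at the start.
- read_ft_torque(): the same for the moment, N m.
- read_finger_gap(): finger opening in m.
- read_grasp_force(): force on a finger pad.
Only numpy, scipy, OpenCV 4.12 (cv2) and the standard library are available. Lean on these libraries where they do the work, as an engineer would, in place of code of your own. Each camera call takes 0.05 s, during which the arm holds its last target. There are 200 camera calls.

### The job

Put both leek halves from the chopping board away in the steel vegetable box: lift the lid back until it rests on its stop, lay the two halves gently side by side on the floor of the box, then lower the lid shut without letting it slam. Once it is shut, lock it by throwing the lever on the side of the box from its front notch into the other notch, where the lever stands upright. Leave the knife, the salt jar and the bowl where they are.

Things in the scene. Friction and masses are not known exactly. Their poses are not given: they have to be found in the camera images.
- veg_box: open steel box fixed to the counter, 165 mm deep (x), 280 mm wide (y), 90 mm high; walls and floor 7 mm thick, so the inside is 151 x 266 mm with its floor 7 mm above the counter. Front (robot side) at -x, lid hinge along the rear top edge at +x, lock lever on a 45 mm high block beside its +y side. Origin: centre of its underside, on the counter; z up.
- lid (a joint): the lid's hinge angle, rad: 0 shut (lid level), growing as its front edge is lifted; 1.70 is the stop, just past upright, where it rests by itself. Flat steel lid 10 mm thick, 0.45 kg, 169 x 284 mm. Short of upright it falls shut when let go, slowed a little by a damped hinge; dropped from more than about 45 mm at the bar it slams (over 4.0 rad/s).
- lid_bar (a point): centre of the lid's black round grip bar, 14 mm thick, 152 mm long along box y, on two arms 70 mm either side of this point; 36 mm open gap to the lid's edge. Lid shut: 45 mm in front of the box, 95 mm above the counter. Moves on an arc of 210 mm radius about the hinge. Can be pinched from above, closing along box x, at any lid angle, and turns between the pads. Axes turn with the lid.
- lid_hinge (a point): point on the hinge line at mid width: 82.5 mm behind the box origin, 90.5 mm above the counter. Lid thickness lies above it and the bar centre 5 mm above it with the lid shut.
- lever (a joint): the lock lever's angle, rad: 0 leaning 0.75 rad (43 degrees) towards the front (-x of the box), in or near the front notch (starts 0 to 0.15); 0.75 upright, in the second notch (locked); 1.25 a hard stop, too far. Swings in the box's x-z plane; friction holds it where it is left (1.5 N at the knob moves it). The notches are gaps in a toothed plate, each over a white mark, and do not snap.
- lever_knob (a point): centre of the lever's black ball knob, 30 mm across, 95 mm from the pivot, which is 55 mm above the counter, 188 mm to the +y side of the box origin and at box x = 0. Knob centre 125 mm above the counter at lever 0, 150 mm when upright; the shaft is 10 mm thick. Can be pinched from above, closing along box y.
- leek_a: half a leek, cut lengthwise and lying cut face down: 115 mm long (its x axis), 46 mm wide, 34 mm high, about 0.11 kg (0.08 to 0.15); sides upright for the lower 22 mm, rounded on top; pale root end at -x, green leaf end at +x. Starts on the chopping board. Origin: centre of its underside.
- leek_b: half a leek, cut lengthwise and lying cut face down: the other one, just alike: 115 mm long (its x axis), 46 mm wide, 34 mm high, about 0.11 kg (0.08 to 0.15); sides upright for the lower 22 mm, rounded on top; pale root end at -x, green leaf end at +x. Starts on the chopping board. Origin: centre of its underside.
- board: dark wooden chopping board, fixed, 300 (x) x 360 (y) x 22 mm high. Origin: centre of its underside; its top is 22 mm above the counter.
- knife: steel kitchen knife lying flat on the chopping board beyond the leeks (board -y side), 270 mm long along its x, 45 mm wide, 18 mm high. Origin: underside, near the blade's heel. Bystander: leave it.
- salt_jar: round glass jar with a steel cap, 70 mm across, 110 mm high, standing on the counter. Origin: centre of its underside. Bystander: leave it.
- bowl: white bowl, 120 mm across, 50 mm high, on the counter. Origin: centre of its underside. Bystander: leave it.
Things that resemble listed ones, but are neither listed nor needed, are in the scene too. Leave any black or orange look-alike of the leek_a alone.

How it is judged:
By the outcome, as a careful person would: the job done as asked, in the order asked, and still so for the second after the job is handed in, with the robot touching nothing.
It also fails if it takes over 72 s, if anything falls off the work surface, if the arm or the gripper's body presses on something with over 40 N, if the wrist force passes 120 N, or if a joint passes its speed limit or range.

## Working session

There is one attempt and no reset: what is moved stays moved. The work goes in short steps, each a Python script; the robot and the scene stay as the last script left them, time stands still between calls to the robot, and variables do not carry over. Pictures are saved under pics/ and viewed, at most 12 in all, crops included, and the job is handed in when it is done.

```bash
mkdir -p pics; ls; python3 - <<'E'
from bench import *
import cv2,numpy as np
for c in ["top","scene"]:
    im=read_camera(c); cv2.imwrite(f"pics/{c}0.png",im[:,:,::-1])
    p=camera_params(c); print(c,np.round(p["K"],1).tolist(),np.round(p["camera_from_world"],3).tolist())
    for n in ["veg_box","leek_a","knife","board","salt_jar","bowl","lid_bar","lid_hinge","lever_knob"]:
        f=tip_of(c,n); print(n,[(np.round(d["at"]).tolist(),round(d["confidence"],2)) for d in f[:4]])
print(read_time_s(),read_tcp_rot())
E
```

```text
pics
top [[518.0, 0.0, 321.6], [0.0, 518.0, 246.4], [0.0, 0.0, 1.0]] [[0.012, -1.0, 0.009, -0.172], [-0.998, -0.012, -0.059, 0.557], [0.059, -0.008, -0.998, 1.589], [0.0, 0.0, 0.0, 1.0]]
veg_box [([235.0, 250.0], 0.81)]
leek_a [([470.0, 262.0], 0.85), ([394.0, 252.0], 0.8), ([350.0, 253.0], 0.78), ([482.0, 314.0], 0.69)]
knife [([423.0, 258.0], 0.66)]
board [([377.0, 270.0], 0.75), ([300.0, 184.0], 0.34)]
salt_jar [([297.0, 183.0], 0.83)]
bowl [([339.0, 177.0], 0.62)]
lid_bar [([247.0, 288.0], 0.62)]
lid_hinge [([217.0, 225.0], 0.69)]
lever_knob [([174.0, 291.0], 0.65)]
scene [[460.0, 0.0, 320.6], [0.0, 460.0, 237.5], [0.0, 0.0, 1.0]] [[0.111, 0.994, 0.002, 0.061], [0.742, -0.081, -0.665, -0.376], [-0.661, 0.076, -0.747, 1.591], [0.0, 0.0, 0.0, 1.0]]
veg_box [([411.0, 244.0], 0.84)]
leek_a [([276.0, 245.0], 0.98), ([125.0, 259.0], 0.67), ([126.0, 216.0], 0.64), ([221.0, 253.0], 0.62)]
knife [([179.0, 253.0], 0.96), ([382.0, 192.0], 0.16)]
board [([237.0, 239.0], 0.86)]
salt_jar [([346.0, 317.0], 0.72)]
bowl [([287.0, 333.0], 0.89)]
lid_bar [([381.0, 191.0], 0.83), ([451.0, 173.0], 0.31), ([348.0, 319.0], 0.18)]
lid_hinge [([434.0, 241.0], 0.62)]
lever_knob [([450.0, 170.0], 0.73)]
1.0 [ 2.27846982e-01  9.73696951e-01  1.09286894e-05 -1.70665407e-05]
```

View pics/top0.png

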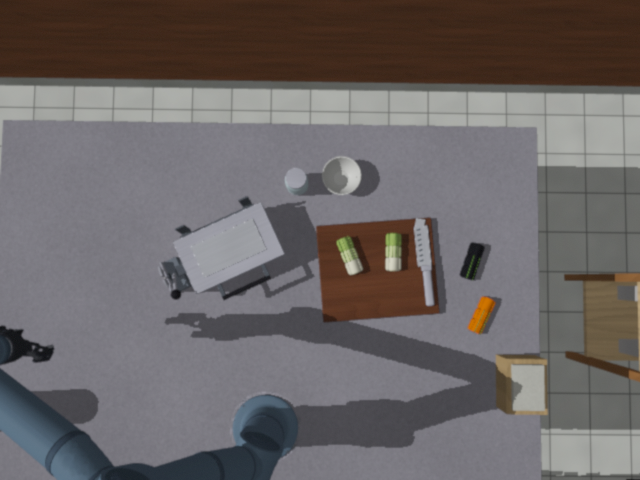

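View pics/scene0.png

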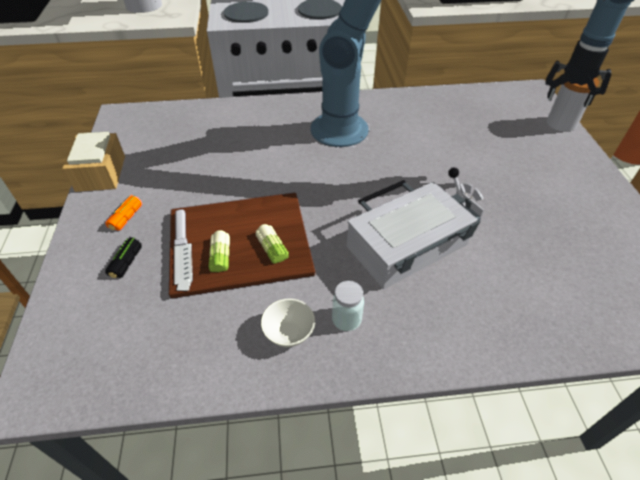

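```bash
cat > h.py <<'E'
from bench import *
import cv2,numpy as np
from scipy.optimize import least_squares
def proj(p,P):
    P=np.atleast_2d(P); c=(p["camera_from_world"]@np.c_[P,np.ones(len(P))].T)[:3]
    u=p["K"]@c; return (u[:2]/u[2]).T
def onplane(p,uv,z):
    T=np.linalg.inv(p["camera_from_world"]); d=T[:3,:3]@np.linalg.inv(p["K"])@np.r_[uv,1]; o=T[:3,3]
    return o+d*(z-o[2])/d[2]
def b2w(b,P):
    c,s=np.cos(b[2]),np.sin(b[2]); P=np.atleast_2d(P)
    return np.c_[b[0]+c*P[:,0]-s*P[:,1],b[1]+s*P[:,0]+c*P[:,1],P[:,2]]
LID=np.array([[-.0845,-.142,.1005],[-.0845,.142,.1005],[.0845,.142,.1005],[.0845,-.142,.1005]])
BAR=np.array([[-.1275,-.076,.095],[-.1275,.076,.095]])
E
python3 - <<'E'
from h import *
P={};G={}
obs=[]
for c in ["top","scene"]:
    im=read_camera(c);P[c]=camera_params(c);G[c]=im
    for n,q in [("lid_bar",[-.1275,0,.095]),("lid_hinge",[.0825,0,.0905]),("lever_knob",None)]:
        f=tip_of(c,n)
        if n!="lever_knob": obs.append((c,q,f[0]["at"],1.))
    hsv=cv2.cvtColor(im,cv2.COLOR_RGB2HSV)
    for g in ([[394,252],[350,256]] if c=="top" else [[220,251],[272,243]]):
        m=np.zeros((480,640),np.uint8);x,y=g
        w=hsv[y-24:y+25,x-20:x+21]; 
        mm=(im[y-24:y+25,x-20:x+21,1].astype(int)>105).astype(np.uint8)
        n_,l,s,ce=cv2.connectedComponentsWithStats(mm); k=1+s[1:,4].argmax()
        ct=max(cv2.findContours((l==k).astype(np.uint8),0,2)[0],key=cv2.contourArea)
        r=cv2.minAreaRect(ct); bx=cv2.boxPoints(r)+[x-20,y-24]
        cen=np.array(r[0])+[x-20,y-24]
        print(c,"leek",r,onplane(P[c],cen,.022+.015)[:2].round(4),[onplane(P[c],b,.022+.012)[:2].round(3).tolist() for b in bx])
    for d in tip_of(c,"leek_a"): print(np.round(d["at"],1),onplane(P[c],d["at"],.022)[:2].round(4))
# refine by gradient: maximise lid-edge gradient in both cams
def edges(b):
    L=b2w(b,LID); return L
g={c:cv2.GaussianBlur(cv2.cvtColor(G[c],cv2.COLOR_RGB2GRAY),(0,0),.8).astype(np.float32) for c in G}
def res(b):
    return np.concatenate([(proj(P[c],b2w(b,q))[0]-a)*w for c,q,a,w in obs])
b0=least_squares(res,[.5,.1,.35]).x; print("init",b0,res(b0).round(1))
t=np.linspace(.06,.94,60)[:,None]
def score(b):
    s=0
    for c in G:
        L=b2w(b,LID)
        for i in range(4):
            A,B=L[i],L[(i+1)%4]; uv=proj(P[c],A+(B-A)*t); d=uv[-1]-uv[0]; nrm=np.array([-d[1],d[0]])/np.hypot(*d)
            f=lambda o: cv2.remap(g[c],(uv+o*nrm)[:,0].astype(np.float32),(uv+o*nrm)[:,1].astype(np.float32),1).ravel()
            s+=abs(np.mean(f(.8)-f(-.8)))
    return -s
from scipy.optimize import minimize, differential_evolution
r=differential_evolution(score,[(b0[0]-.02,b0[0]+.02),(b0[1]-.02,b0[1]+.02),(b0[2]-.12,b0[2]+.12)],seed=1,tol=1e-6)
b=r.x; print("fit",b,r.fun,score(b0),res(b).round(1))
np.save("box.npy",b)
out=[]
for c,(x,y,w,h) in {"top":(155,190,135,115),"scene":(335,150,160,136)}.items():
    S=3;im=cv2.resize(G[c][y:y+h,x:x+w,::-1],None,fx=S,fy=S,interpolation=2)
    f=lambda Q:((proj(P[c],b2w(b,Q))-[x,y]+.5)*S).astype(int)
    cv2.polylines(im,[f(LID)],True,(0,0,255),1);cv2.polylines(im,[f(BAR)],False,(0,255,0),1)
    q=np.array([[-.095*np.sin(.75),.188,.055+.095*np.cos(.75)],[0,.188,.055]]);cv2.polylines(im,[f(q)],False,(255,0,0),1)
    out.append(cv2.resize(im,(400,400*im.shape[0]//im.shape[1])) )
h=max(o.shape[0] for o in out)
cv2.imwrite("pics/fit.png",np.hstack([cv2.copyMakeBorder(o,0,h-o.shape[0],0,0,0) for o in out]))
print(read_time_s(),b2w(b,[[-.1275,0,.095],[-.065,.188,.125]]).round(3))
E
```

```text
top leek ((18.5, 23.5), (37.0, 15.0), 90.0) [ 0.5443 -0.3831] [[0.601, -0.36], [0.602, -0.406], [0.488, -0.407], [0.487, -0.361]]
top leek ((18.63793182373047, 23.34482765197754), (37.8818473815918, 15.412714004516602), 68.19859313964844) [ 0.5309 -0.2487] [[0.576, -0.205], [0.594, -0.249], [0.486, -0.293], [0.468, -0.249]]
[389.5 248.5] [ 0.5542 -0.3759]
[347.5 251.6] [ 0.5431 -0.246 ]
[471.9 258.7] [ 0.5257 -0.6313]
[482. 315.] [ 0.3529 -0.6616]Traceback (most recent call last):
  File "<stdin>", line 8, in <module>
IndexError: list index out of range
```

```bash
cat > fit.py <<'E'
from h import *
from scipy.optimize import differential_evolution
P={};G={};obs=[]
for c in ["top","scene"]:
    G[c]=read_camera(c);P[c]=camera_params(c)
    for n,q in [("lid_bar",[-.1275,0,.095]),("lid_hinge",[.0825,0,.0905])]:
        f=tip_of(c,n)
        if f: obs.append((c,q,f[0]["at"]))
        print(c,n,f[:1])
    im=G[c]
    if c=="scene":
      for x,y in [[220,251],[272,243]]:
        mm=(im[y-24:y+25,x-20:x+21,1].astype(int)>105).astype(np.uint8)
        n_,l,s,ce=cv2.connectedComponentsWithStats(mm); k=1+s[1:,4].argmax()
        ct=max(cv2.findContours((l==k).astype(np.uint8),0,2)[0],key=cv2.contourArea)
        r=cv2.minAreaRect(ct);cen=np.array(r[0])+[x-20,y-24]
        print("leek",r,onplane(P[c],cen,.022+.015)[:2].round(4))
g={c:cv2.GaussianBlur(cv2.cvtColor(G[c],cv2.COLOR_RGB2GRAY),(0,0),.8).astype(np.float32) for c in G}
res=lambda b:np.concatenate([proj(P[c],b2w(b,q))[0]-a for c,q,a in obs])
b0=least_squares(res,[.5,.1,.35],loss="soft_l1").x; print("init",b0,res(b0).round(1))
t=np.linspace(.06,.94,60)[:,None]
def score(b,cams=("top","scene")):
    s=0;L=b2w(b,LID)
    for c in cams:
        for i in range(4):
            A,B=L[i],L[(i+1)%4]; uv=proj(P[c],A+(B-A)*t); d=uv[-1]-uv[0]; n=np.array([-d[1],d[0]])/np.hypot(*d)
            f=lambda o: cv2.remap(g[c],(uv+o*n)[:,:1].astype(np.float32),(uv+o*n)[:,1:].astype(np.float32),1).ravel()
            s+=abs(np.mean(f(.8)-f(-.8)))
    return -s
bd=[(b0[0]-.025,b0[0]+.025),(b0[1]-.025,b0[1]+.025),(b0[2]-.15,b0[2]+.15)]
for cs in [("top",),("scene",),("top","scene")]:
    r=differential_evolution(score,bd,args=(cs,),seed=1,tol=1e-6); b=r.x; print(cs,b.round(4),r.fun,res(b).round(1))
np.save("box.npy",b)
out=[]
for c,(x,y,w,h) in {"top":(155,190,135,115),"scene":(335,150,160,136)}.items():
    im=cv2.resize(G[c][y:y+h,x:x+w,::-1],None,fx=3,fy=3,interpolation=2)
    f=lambda Q:((proj(P[c],b2w(b,Q))-[x,y]+.5)*3).astype(np.int32)
    cv2.polylines(im,[f(LID)],True,(0,0,255),1);cv2.polylines(im,[f(BAR)],False,(0,255,0),1)
    q=np.array([[-.095*np.sin(.75),.188,.055+.095*np.cos(.75)],[0,.188,.055]]);cv2.polylines(im,[f(q)],False,(255,0,0),1)
    out.append(cv2.resize(im,(400,400*im.shape[0]//im.shape[1])))
h=max(o.shape[0] for o in out)
cv2.imwrite("pics/fit.png",np.hstack([cv2.copyMakeBorder(o,0,h-o.shape[0],0,0,0) for o in out]))
print(read_time_s(),b2w(b,[[-.1275,0,.095],[-.065,.188,.125]]).round(3))
E
python3 fit.py
```

```text
top lid_bar [{'at': [245.1, 288.0], 'confidence': 0.86}]
top lid_hinge [{'at': [232.3, 250.4], 'confidence': 0.73}]
scene lid_bar []
scene lid_hinge [{'at': [432.5, 246.0], 'confidence': 0.91}]
leek ((19.5, 22.5), (39.0, 19.0), 90.0) [ 0.5391 -0.3827]
leek ((19.544116973876953, 23.426471710205078), (41.799591064453125, 18.5605525970459), 57.52880859375) [ 0.5296 -0.2493]
init [0.54811329 0.10408743 0.37087698] [ -0.   -0.1 -11.4 -29.1  -3.4  -1.6]
('top',) [0.5468 0.1094 0.4408] -146.31741333007812 [  0.9  -0.8 -15.  -27.9   0.4  -3.1]
('scene',) [0.549  0.1109 0.44  ] -179.6621551513672 [  0.4  -1.6 -15.5 -28.7   1.3  -2.4]
('top', 'scene') [0.5477 0.1101 0.4407] -317.84661865234375 [  0.7  -1.2 -15.2 -28.2   0.8  -2.8]
1.65 [[0.432 0.056 0.095]
 [0.409 0.252 0.125]]
```

View pics/fit.png

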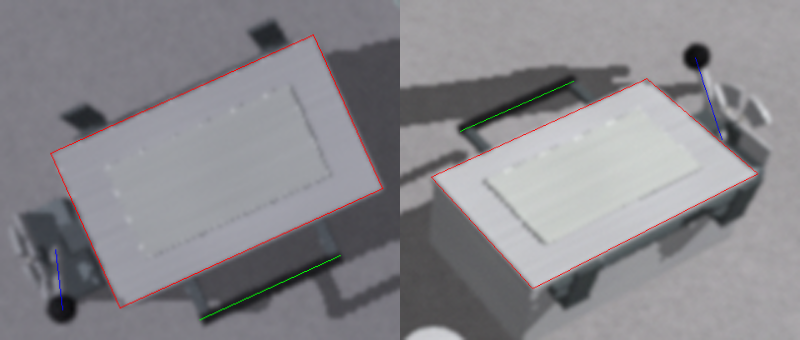

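The overlay shows the box fit within about 1 px: lid outline, bar and lever at about 0 all line up. Both leeks agree between the cameras to about 5 mm. Next I lift the lid.

```bash
cat >> h.py <<'E'
try: B=np.load("box.npy")
except Exception: B=None
def Q(a): # tool down, tool y at world angle a
    from scipy.spatial.transform import Rotation as R
    return R.from_matrix(np.array([[-np.sin(a),np.cos(a),0],[np.cos(a),np.sin(a),0],[0,0,-1]])).as_quat()
def W(x,y,z): return b2w(B,[x,y,z])[0]
def bar(f): return W(.0825-.21*np.cos(f)+.0045*np.sin(f),0,.0905+.21*np.sin(f)+.0045*np.cos(f))
def knob(l,dz=0): return W(.095*np.sin(l-.75),.188,.055+.095*np.cos(l-.75)+dz)
def st(m=""): print(m,round(read_time_s(),2),read_eef_pos().round(4),"F",read_ft_force().round(1),"gap",round(float(read_finger_gap()),4),"g",round(float(read_grasp_force()),1))
E
python3 - <<'E'
from h import *
b=B[2]
for n,p,a in [("bar0",bar(0),b),("bar1",bar(1.69),b),("bar1up",bar(1.69)+[0,0,.08],b),("La",[.530,-.249,.044],.387+np.pi/2),("Lb",[.542,-.383,.044],np.pi/2),("box",W(0,.045,.03),b+np.pi/2),("k0",knob(0),b+np.pi/2),("k1",knob(.75),b+np.pi/2)]:
    for s in (0,np.pi,-np.pi):
        q=inverse_kinematics(p,Q(a+s)); print(n,round(s,1),None if q is None else np.round(q,2))
move_gripper(.036,30)
move_ptp(bar(0)+[0,0,.08],Q(b)); st()
movel(bar(0)+[0,0,.0],speed=.1); st("at bar")
cv2.imwrite("pics/w1.png",read_camera("wrist")[:,:,::-1])
E
```

```text
bar0 0 [-0.7   0.18  0.51  2.23 -0.13  0.76  0.34]
bar0 3.1 [-1.38  0.58  1.4   2.25 -0.74  0.93 -2.22]
bar0 -3.1 [-1.38  0.58  1.4   2.25 -0.74  0.93 -2.22]
bar1 0 [-0.64  0.39  0.45  1.49 -0.17  1.3   0.27]
bar1 3.1 [-1.13  0.76  1.37  1.51 -0.75  1.48 -2.45]
bar1 -3.1 [-1.13  0.76  1.37  1.51 -0.75  1.48 -2.45]
bar1up 0 [-0.64  0.36  0.47  1.37 -0.16  1.45  0.26]
bar1up 3.1 [-1.12  0.68  1.38  1.39 -0.67  1.59 -2.51]
bar1up -3.1 [-1.12  0.68  1.38  1.39 -0.67  1.59 -2.51]
La 0 [-0.15  0.58  0.65  1.91 -0.47  0.81  2.71]
La 3.1 [-0.33  0.69  0.89  1.91 -0.69  0.88 -0.26]
La -3.1 [-0.33  0.69  0.89  1.91 -0.69  0.88 -0.26]
Lb 0 [ 0.03  0.74  0.72  1.71 -0.59  0.93  2.56]
Lb 3.1 [ 0.03  0.73  0.72  1.71 -0.58  0.92 -0.59]
Lb -3.1 [ 0.03  0.73  0.72  1.71 -0.58  0.92 -0.59]
box 0 [-0.46  0.46  0.13  1.98 -0.09  0.7   1.73]
box 3.1 [-0.78  0.51  0.51  1.99 -0.37  0.73 -1.18]
box -3.1 [-0.78  0.51  0.51  1.99 -0.37  0.73 -1.18]
k0 0 [-0.72  0.2   0.09  2.09 -0.02  0.85  1.39]
k0 3.1 [-1.1   0.21  0.51  2.11 -0.13  0.85 -1.64]
k0 -3.1 [-1.1   0.21  0.51  2.11 -0.13  0.85 -1.64]
k1 0 [-0.68  0.28  0.08  1.93 -0.03  0.94  1.42]
k1 3.1 [-1.06  0.3   0.52  1.95 -0.18  0.94 -1.59]
k1 -3.1 [-1.06  0.3   0.52  1.95 -0.18  0.94 -1.59]
 4.17 [0.433  0.0572 0.1753] F [ 0.1 -0.3  0.3] gap 0.0357 g 0.0
at bar 5.12 [0.433  0.0558 0.0954] F [1.  0.7 0.7] gap 0.0361 g 0.0
```

View pics/w1.png

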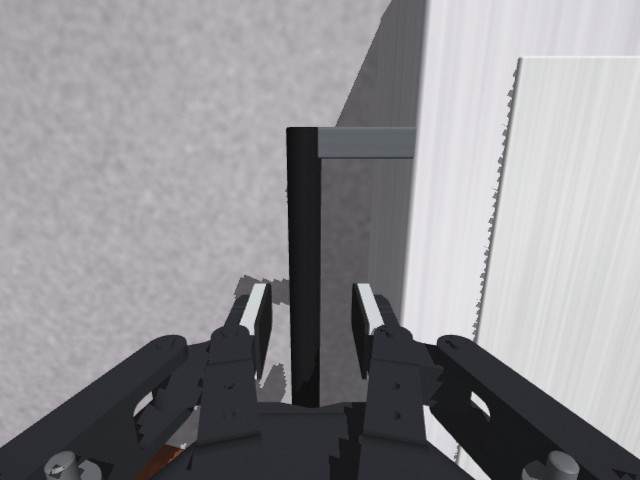

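The bar (column about 305) lies between the pads (262–358), about centred and parallel. I pinch it and swing the lid up.

```bash
python3 - <<'E'
from h import *
move_gripper(.0,35); st("pinched")
g=float(read_finger_gap())
if not .009<g<.02: raise SystemExit
for f in np.linspace(0,1.68,9)[1:]:
    movel(bar(f),speed=.15)
    st(round(f,2))
    if np.linalg.norm(read_ft_force())>40: break
E
```

```text
pinched 5.53 [0.4303 0.0547 0.0955] F [-6.1 -2.1 10.4] gap 0.0111 g 34.5
0.21 5.97 [0.438  0.0583 0.1394] F [ 0.3  0.1 -0.1] gap 0.0002 g 0.0
0.42 6.41 [0.4508 0.0645 0.1802] F [-0.3 -0.2 -1. ] gap 0.0 g 0.0
0.63 6.85 [0.4704 0.0737 0.2168] F [-1.  -0.3  0.2] gap -0.0002 g 0.0
0.84 7.29 [0.4974 0.0864 0.2487] F [-0.1  0.3  0. ] gap 0.0003 g 0.0
1.05 7.73 [0.53   0.1017 0.2737] F [-0.3  0.4 -0.3] gap -0.0001 g 0.0
1.26 8.18 [0.5668 0.1189 0.2908] F [-0.  -0.6 -0.1] gap -0.0001 g 0.0
1.47 8.62 [0.606  0.1373 0.2991] F [-0.8 -0.1  0.3] gap 0.0001 g 0.0
1.68 9.06 [0.6459 0.1561 0.2982] F [-0.2 -0.2  0.2] gap 0.0001 g 0.0
```

The bar slipped out straight away: the gap was 11 mm and the tool was pushed up by 10 N. I check the lid's state, and the height at which the pads met the bar.

```bash
python3 - <<'E'
from h import *
from scipy.spatial.transform import Rotation as R
p=camera_params("wrist"); T=np.eye(4);T[:3,:3]=R.from_quat(read_tcp_rot()).as_matrix();T[:3,3]=read_eef_pos()
CT=p["camera_from_world"]@T; print("cam in tool",np.linalg.inv(CT).round(3).tolist(),"K",p["K"].round(1).tolist())
T2=np.eye(4);T2[:3,:3]=R.from_quat(Q(B[2])).as_matrix();T2[:3,3]=[.433,.0558,.0954]
p2={"K":p["K"],"camera_from_world":CT@np.linalg.inv(T2)}
for z in (.085,.095): print("bar",z,proj(p2,[W(-.1275-.007,.076,z),W(-.1275+.007,.076,z),W(-.1275-.007,.03,z),W(-.1275+.007,.03,z)]).round(0).tolist())
print("lid front edge",proj(p2,b2w(B,[[-.0845,.142,.1005],[-.0845,.0,.1005]])).round(0).tolist())
print("tips",proj(p2,[T2[:3,3]+[0,0,-.019]]).round(0),proj(p2,[T2[:3,3]]).round(0))
s=read_camera("scene"); cv2.imwrite("pics/s2.png",cv2.resize(s[100:320,300:540,::-1],None,fx=2.5,fy=2.5))
E
```

```text
cam in tool [[-0.001, -0.958, -0.287, 0.074], [1.0, -0.001, -0.001, 0.001], [0.001, -0.287, 0.958, -0.145], [0.0, 0.0, 0.0, 1.0]] K [[347.4, 0.0, 311.3], [0.0, 347.4, 236.3], [0.0, 0.0, 1.0]]
bar 0.085 [[291.0, 128.0], [324.0, 128.0], [293.0, 232.0], [323.0, 232.0]]
bar 0.095 [[290.0, 127.0], [325.0, 127.0], [292.0, 238.0], [324.0, 238.0]]
lid front edge [[437.0, -84.0], [405.0, 306.0]]
tips [[310. 284.]] [[309. 301.]]
```

View pics/s2.png

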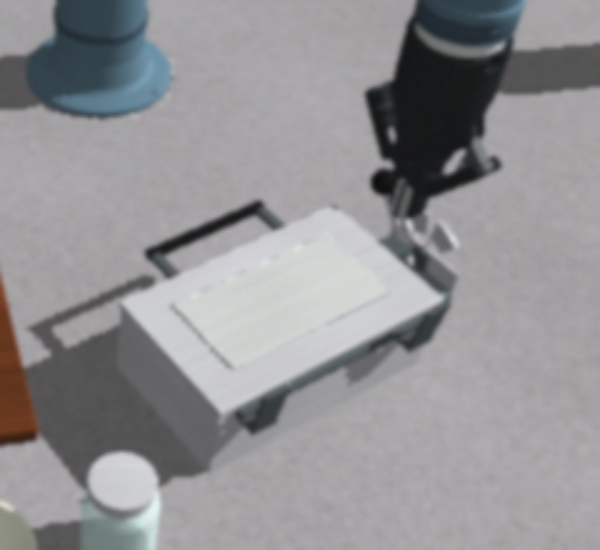

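Lid is shut and everything is undisturbed. In the wrist view the tips appear to sit higher than I assumed, above the bar's centre, so I measure tip height against gap.

```bash
python3 - <<'E'
from h import *
o=[]
for g in (0,.012,.046,.07):
    move_gripper(g,35); st(g); o.append(read_camera("wrist")[240:400,160:460,::-1])
    
im=np.vstack([np.hstack(o[:2]),np.hstack(o[2:])]); cv2.imwrite("pics/w2.png",cv2.resize(im,None,fx=1.33,fy=1.33))
E
```

```text
0 9.32 [0.6464 0.1563 0.299 ] F [-0.3  0.2  0.5] gap -0.0001 g 0.0
0.012 9.65 [0.647  0.157  0.2988] F [ 1.2  0.2 -0.6] gap 0.012 g 0.0
0.046 10.12 [0.647  0.157  0.2987] F [-0.3 -0.6 -0.3] gap 0.0457 g 0.0
0.07 10.53 [0.647  0.157  0.2988] F [-0.7 -0.3  0.3] gap 0.07 g 0.0
```

View pics/w2.png

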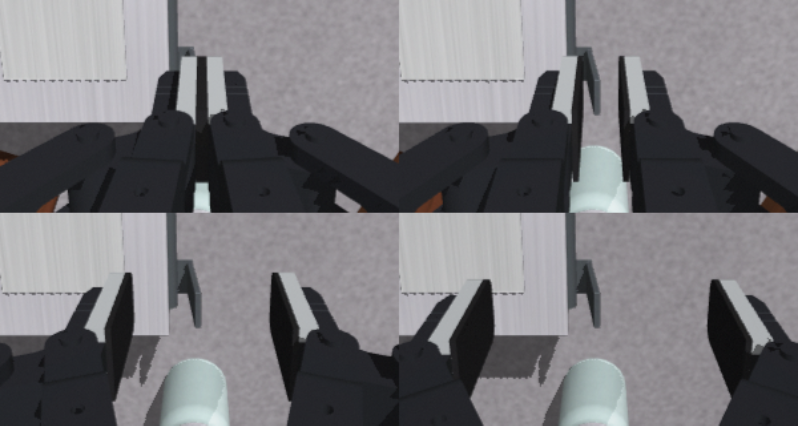

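The tips sit about 20 mm less far forward than I used. I grip the bar 18 mm lower and 2 mm closer to the robot; this also clears everything if the spec figure is right after all.

```bash
cat >> h.py <<'E'
OFF=W(-.002,0,0)-W(0,0,0)+np.array([0,0,-.018])
E
python3 - <<'E'
from h import *
move_gripper(.036,40)
movel(bar(0)+OFF+[0,0,.07],speed=.25)
for dz in (.03,0):
    movel(bar(0)+OFF+[0,0,dz],speed=.1); st()
    if abs(read_ft_force()[2])>8: raise SystemExit
move_gripper(.0,40); st("pinched")
if not .0125<float(read_finger_gap())<.02: raise SystemExit
for f in np.linspace(0,1.68,9)[1:]:
    movel(bar(f)+OFF,speed=.12); st(round(f,2))
    if read_grasp_force()<5 or np.linalg.norm(read_ft_force())>40: break
E
```

```text
12.84 [0.4311 0.0549 0.1071] F [1.4 0.5 0.4] gap 0.0361 g 0.0
 13.29 [0.4308 0.0548 0.0773] F [ 0.4  0.2 -0. ] gap 0.036 g 0.0
pinched 13.62 [0.4303 0.0545 0.0778] F [-2.5 -1.5  5.2] gap 0.0128 g 39.0
0.21 14.14 [0.4348 0.0566 0.1202] F [-0.9 -2.2 -2. ] gap 0.0126 g 39.0
0.42 14.66 [0.4467 0.0623 0.1614] F [-4.3 -1.4 -0.4] gap 0.0124 g 39.1
0.63 15.18 [0.466  0.0715 0.1996] F [-11.4  -5.4   5.1] gap 0.0126 g 39.1
0.84 15.69 [0.4923 0.0839 0.2334] F [-17.3  -6.3  15.5] gap 0.0125 g 39.3
1.05 16.21 [0.5312 0.1022 0.2618] F [-9.2 -3.6 17. ] gap 0.0129 g 41.3
1.26 16.73 [0.5698 0.1204 0.2778] F [-3.6 -1.9  8.8] gap 0.0123 g 41.5
1.47 17.24 [0.6077 0.1384 0.2841] F [-0.4 -1.2  5.2] gap 0.0122 g 42.0
1.68 17.76 [0.646  0.1565 0.282 ] F [ 0.7 -0.5  5. ] gap 0.0123 g 42.6
```

```bash
python3 - <<'E'
from h import *
move_gripper(.034); st("open")
movel(read_eef_pos()+[0,0,.07],speed=.15); st()
s=read_camera("scene"); cv2.imwrite("pics/s3.png",cv2.resize(s[60:320,180:500,::-1],None,fx=2.3,fy=2.3))
movel(W(-.12,-.12,.36),speed=.25); move_gripper(.07,25)
a=.387-np.pi/2
move_ptp([.530,-.249,.13],Q(a)); st("above leek")
cv2.imwrite("pics/w3.png",read_camera("wrist")[:,:,::-1])
from scipy.spatial.transform import Rotation as R
p=camera_params("wrist")
for x,y in [(0,0),(.0575,0),(-.0575,0)]:
    c,s_=np.cos(.387),np.sin(.387); print((x,y),proj(p,[.530+c*x,-.249+s_*x,.037]).round(0))
E
```

```text
open 18.1 [0.6445 0.1565 0.28  ] F [ 0.2  0.2 -0.5] gap 0.0341 g 0.0
 18.71 [0.6442 0.1564 0.3494] F [ 0.1 -0.  -0.9] gap 0.0339 g 0.0
above leek 21.56 [ 0.5312 -0.248   0.1306] F [ 1.2  1.2 -0.3] gap 0.0703 g 0.0
(0, 0) [[314. 243.]]
(0.0575, 0) [[314. 161.]]
(-0.0575, 0) [[314. 314.]]
```

View pics/s3.png

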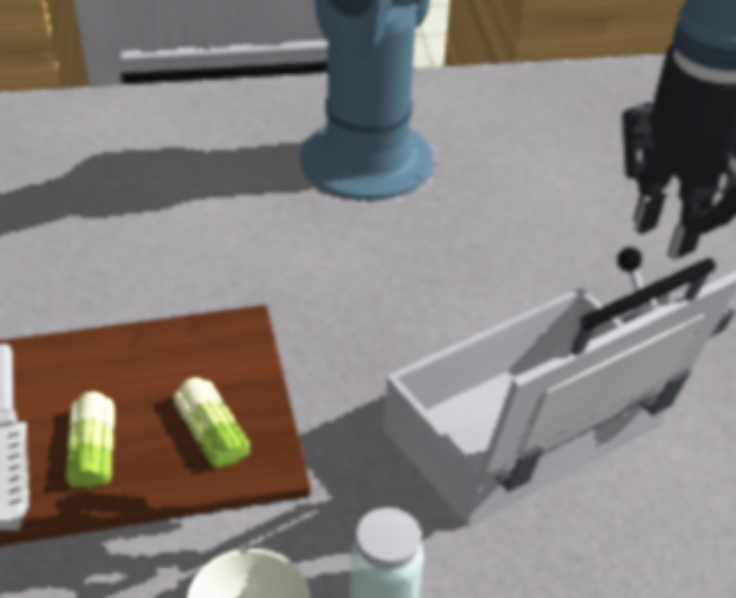

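View pics/w3.png

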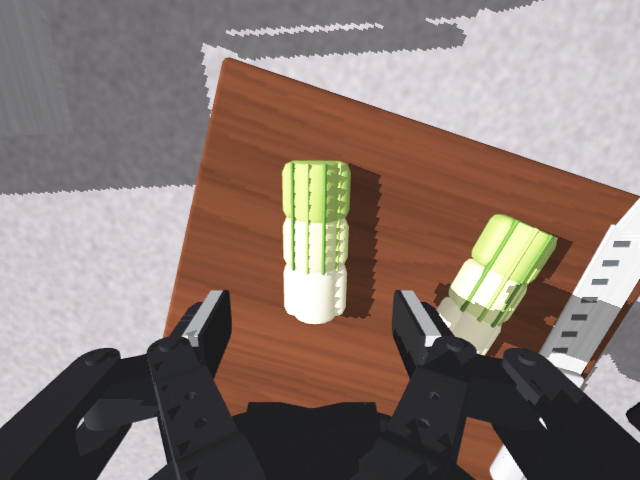

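Lid rests open on its stop. The leek (columns 283–350, rows 160–322) is centred and aligned as predicted. I descend in steps, watching the force.

```bash
cat > pick.py <<'E'
from h import *
def pick(xy,yaw,zmin=.026):
    a=yaw-np.pi/2
    move_gripper(.060,25)
    for z in (.06,.048,.042,.036,.031,zmin):
        movel([*xy,z],Q(a),speed=.1); f=read_ft_force()[2]
        if abs(f)>5: st("contact"); movel([*xy,z+.004],speed=.05); break
    st("down")
    move_gripper(0,25); st("grip")
    z0=read_eef_pos()[2]
    movel([*xy,.24],speed=.15); st("lifted")
    return z0
E
python3 - <<'E'
from pick import *
z0=pick((.530,-.249),.387); np.save("z0.npy",z0)
cv2.imwrite("pics/w4.png",read_camera("wrist")[:,:,::-1])
E
```

```text
down 23.99 [ 0.5297 -0.2488  0.0256] F [-0.   1.  -0.2] gap 0.0601 g 0.0
grip 24.26 [ 0.5302 -0.2493  0.0262] F [-0.4 -0.3  1.5] gap 0.0451 g 26.9
lifted 25.83 [ 0.5293 -0.2485  0.2389] F [-0.1 -0.1 -1.5] gap 0.0454 g 26.7
```

View pics/w4.png

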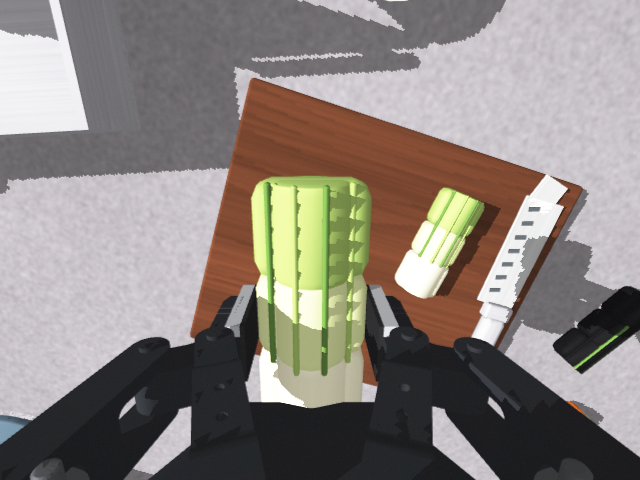

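The leek is held straight (columns 252–370) and level. I place it half-turned so the wrist camera faces away from the lid.

```bash
cat >> pick.py <<'E'
def place(y,zg):
    a=B[2]+np.pi/2; zt=.007+(zg-.022)
    p=lambda z:W(-.008,y,z)
    move_ptp(p(.22),Q(a)); st("over box")
    for z in (.10,.05,zt+.012,zt+.005,zt+.002,zt,zt-.002):
        movel(p(z),Q(a),speed=.12 if z>.04 else .03); f=read_ft_force()
        if np.linalg.norm(f[:2])>12 : st("side!"); return
        if f[2]>2.5: break
    st("set")
    move_gripper(.058,25); st("open")
    movel(p(.22),speed=.12); st("out")
E
python3 - <<'E'
from pick import *
place(.045,float(np.load("z0.npy")))
E
```

```text
over box 27.6 [0.5214 0.1457 0.2192] F [ 0.3 -0.7 -0.8] gap 0.0456 g 26.7
set 31.49 [0.5213 0.1474 0.0112] F [-4.1 -3.1 13.5] gap 0.0453 g 28.4
open 31.77 [0.5213 0.1474 0.0092] F [-0.6 -0.  -0.4] gap 0.058 g 0.0
out 33.68 [0.5208 0.1472 0.2192] F [-0.3  0.7 -0.5] gap 0.058 g 0.0
```

```bash
cat > look.py <<'E'
from h import *
def refine(xy,yaw):
    im=read_camera("wrist"); p=camera_params("wrist")
    c=proj(p,[*xy,.04])[0]; hsv=cv2.cvtColor(im,cv2.COLOR_RGB2HSV)
    mm=((im[:,:,1].astype(int)-im[:,:,0]>-25)&(im[:,:,1]>100)).astype(np.uint8)
    n,l,s,ce=cv2.connectedComponentsWithStats(mm)
    k=l[int(c[1]),int(c[0])]; ct=max(cv2.findContours((l==k).astype(np.uint8),0,2)[0],key=cv2.contourArea)
    bx=cv2.boxPoints(cv2.minAreaRect(ct)); w=np.array([onplane(p,b,.022+.02)[:2] for b in bx])
    e=[w[1]-w[0],w[2]-w[1]]; e=max(e,key=np.linalg.norm); ya=np.arctan2(e[1],e[0]); ya=yaw+(ya-yaw+np.pi/2)%np.pi-np.pi/2
    print("pred px",c.round(),"box",bx.round().tolist(),"sides",np.linalg.norm(w[1]-w[0]).round(3),np.linalg.norm(w[2]-w[1]).round(3),"centre",w.mean(0).round(4),"yaw",round(ya,3))
    return w.mean(0),ya
E
python3 - <<'E'
from look import *
move_gripper(.07)
move_ptp([.542,-.383,.13],Q(.01-np.pi/2)); st()
refine((.542,-.383),.01)
E
```

```text
35.9 [ 0.5424 -0.3814  0.129 ] F [-0.6 -0.3  0.4] gap 0.0697 g 0.0
pred px [316. 241.] box [[285.0, 157.0], [354.0, 157.0], [354.0, 321.0], [285.0, 321.0]] sides 0.045 0.121 centre [ 0.5401 -0.3854] yaw 0.047
```

```bash
sed -i 's/zt+.012,zt+.005,zt+.002,zt,zt-.002/zt+.012,zt+.005,zt+.0035,zt+.002,zt+.001,zt,zt-.001/' pick.py; python3 - <<'E'
from pick import *
z=pick((.541,-.384),.02); 
if not .04<float(read_finger_gap())<.05: raise SystemExit
place(-.045,float(z))
# retreat in front, shoot
movel(W(-.12,-.05,.33),Q(B[2]+np.pi/2),speed=.25); st()
a=read_camera("scene")[120:320,180:500,::-1];b=read_camera("top")[180:330,150:390,::-1]
a=cv2.resize(a,(800,500))[:, 380:];b=cv2.resize(b,None,fx=2.5,fy=2.5)[:, :380]
cv2.imwrite("pics/s5.png",np.hstack([a,cv2.copyMakeBorder(b,0,500-b.shape[0],0,0,0)]))
E
```

```text
down 38.33 [ 0.5407 -0.3837  0.0255] F [ 0.3  0.4 -0.4] gap 0.0602 g 0.0
grip 38.6 [ 0.5411 -0.3843  0.0263] F [ 0.5 -0.1  0.8] gap 0.0452 g 26.9
lifted 40.17 [ 0.5405 -0.3834  0.2387] F [-0.7  0.3 -1. ] gap 0.0455 g 26.7
over box 42.02 [0.5596 0.0641 0.2191] F [-0.3 -0.6 -0.9] gap 0.0455 g 26.7
set 46.41 [0.5596 0.066  0.0112] F [-2.6 -1.5  5.1] gap 0.0452 g 27.3
open 46.69 [0.5597 0.066  0.0102] F [-0.1  0.3  0.3] gap 0.0582 g 0.0
out 48.59 [0.5591 0.0658 0.2192] F [ 0.4  0.7 -1.2] gap 0.0583 g 0.0
 49.37 [0.4604 0.0136 0.3296] F [ 0.1 -0.2 -0.2] gap 0.058 g 0.0
```

View pics/s5.png

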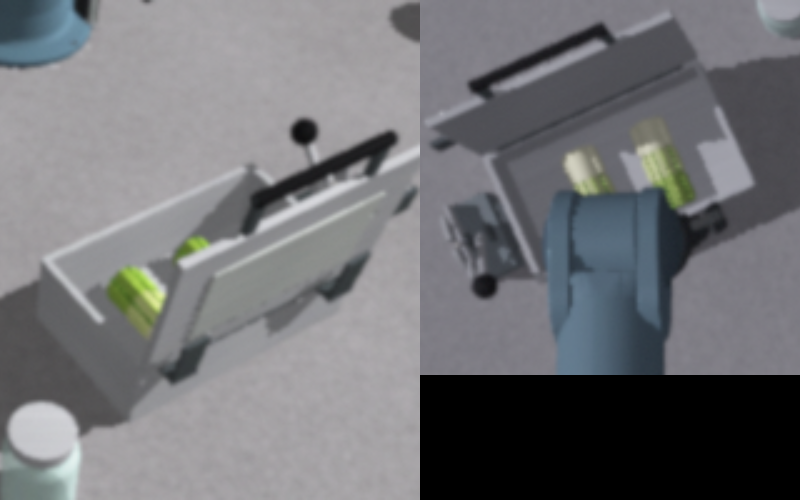

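Both leeks lie side by side on the box floor. I close the lid under control.

```bash
python3 - <<'E'
from h import *
b=B[2]
move_gripper(.038,60)
move_ptp(bar(1.69)+OFF+[0,0,.06],Q(b)); movel(bar(1.69)+OFF,speed=.12); st("at bar")
if abs(read_ft_force()[2])>10: raise SystemExit
move_gripper(0,60); st("pinch")
if not .011<float(read_finger_gap())<.02: raise SystemExit
for f in np.linspace(1.69,.16,8)[1:]: movel(bar(f)+OFF,speed=.14)
st("low")
for f in (.06,.01): movel(bar(f)+OFF,speed=.06)
st("shut")
move_gripper(.036); movel(bar(0)+OFF+[0,0,.07],speed=.2); st("free")
E
```

```text
at bar 52.26 [0.6474 0.157  0.281 ] F [0.1 0.2 0.2] gap 0.0379 g 0.0
pinch 52.61 [0.648  0.1576 0.2821] F [ 0.7 -0.3  3.2] gap 0.0119 g 58.4
low 55.93 [0.4338 0.0564 0.111 ] F [-4.4 -1.6 -0.1] gap 0.012 g 68.5
shut 56.76 [0.4304 0.0548 0.0792] F [-3.7 -1.5 -1.2] gap 0.012 g 70.4
free 57.61 [0.431  0.0546 0.1473] F [-0.2  0.2  0.1] gap 0.0356 g 0.0
```

```bash
python3 - <<'E'
from h import *
b=B[2]; O=W(-.001,0,0)-W(0,0,0)+np.array([0,0,-.015])
move_gripper(.05,30)
move_ptp(knob(.03)+O+[0,0,.07],Q(b+np.pi/2)); movel(knob(.03)+O,speed=.1); st("at knob")
if np.linalg.norm(read_ft_force())>10: raise SystemExit
move_gripper(0,30); st("pinch")
if not .02<float(read_finger_gap())<.035: raise SystemExit
for l in np.linspace(.03,.75,5)[1:]: movel(knob(l)+O,speed=.07); st(round(l,2))
E
```

```text
at knob 59.66 [0.4103 0.2534 0.1118] F [0.1 0.3 0.3] gap 0.0503 g 0.0
pinch 59.98 [0.4104 0.2524 0.112 ] F [-0.7 -2.7  3.4] gap 0.0279 g 29.4
0.21 60.38 [0.4235 0.2588 0.122 ] F [-0.5 -4.4  2.8] gap 0.028 g 30.0
0.39 60.77 [0.4376 0.2655 0.1289] F [ 2.1 -2.1 -2.6] gap 0.0281 g 29.9
0.57 61.16 [0.4521 0.2723 0.1333] F [ 2.5 -2.6 -4.8] gap 0.0281 g 30.1
0.75 61.55 [0.4671 0.2794 0.1346] F [ 2.4 -3.  -6.2] gap 0.0262 g 29.8
```

```bash
python3 - <<'E'
from h import *
move_gripper(.05); movel(read_eef_pos()+[0,0,.09],speed=.2); st()
movel(W(-.17,.24,.27),speed=.25); st()
o=[]
for c,(x,y,w,h) in {"top":(150,190,140,120),"scene":(360,130,140,120)}.items():
    g=read_camera(c); p=camera_params(c); im=cv2.resize(g[y:y+h,x:x+w,::-1],(400,343))
    u=((proj(p,[knob(.75),W(0,.188,.055)])-[x,y]+.5)*400/140).astype(int); cv2.line(im,*map(tuple,u.tolist()),(0,0,255),1); o.append(im)
cv2.imwrite("pics/end.png",np.hstack(o)); print(read_time_s())
E
```

```text
62.51 [0.4659 0.281  0.2254] F [ 0.  -0.5 -0.5] gap 0.0501 g 0.0
 64.46 [0.2917 0.2547 0.2699] F [ 0.1 -0.1  0.3] gap 0.0503 g 0.0
64.5583
```

View pics/end.png

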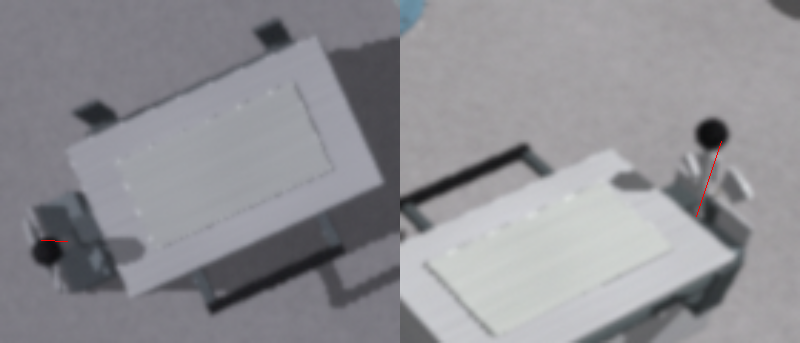

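The lid is shut. The knob appears a few px short of my upright line, so I triangulate it before and after.

```bash
python3 - <<'E'
from h import *
P={c:camera_params(c) for c in("top","scene")}
def blob(im,u,r=9):
    x,y=map(int,u); g=cv2.cvtColor(im,cv2.COLOR_RGB2GRAY)[y-r:y+r+1,x-r:x+r+1]
    m=(g<45).astype(np.uint8); n,l,s,c=cv2.connectedComponentsWithStats(m); k=1+s[1:,4].argmax(); return c[k]+[x-r,y-r],s[k,4]
ld=lambda f:cv2.imread(f)[:,:,::-1].copy()
for nm,ims,u in [("start",{"top":ld("pics/top0.png"),"scene":ld("pics/scene0.png")},{"top":(175,294),"scene":(454,173)}),
              ("end",{c:read_camera(c) for c in P},{"top":(150+47/2.857,190+250/2.857),"scene":(360+311/2.857,130+133/2.857)})]:
    o={c:blob(ims[c],u[c]) for c in P}
    f=lambda X:np.concatenate([proj(P[c],X)[0]-o[c][0] for c in P])
    X=least_squares(f,[.45,.27,.13]).x; d=X[:2]-B[:2]; c_,s_=np.cos(B[2]),np.sin(B[2])
    bx=[c_*d[0]+s_*d[1],-s_*d[0]+c_*d[1],X[2]]
    g=lambda v:np.concatenate([proj(P[c],knob(v[0])+W(v[1],v[2],0)-W(0,0,0))[0]-o[c][0] for c in P])
    print(nm,o,"box xyz",np.round(bx,4),"reproj",f(X).round(1),"lever",np.arctan2(bx[0],bx[2]-.055)+.75)
    r=least_squares(lambda v:np.r_[g(v),np.array(v[1:])/.002],[.4,0,0]).x; print("fit",r.round(4))
E
```

```text
start {'top': (array([175.7       , 293.78333333]), np.int32(60)), 'scene': (array([453.11111111, 172.33333333]), np.int32(63))} box xyz [-0.0631  0.1866  0.1273] reproj [-0.1 -0.  -0.1  0. ] lever 0.03260367206491033
fit [ 0.0221 -0.0001 -0.0004]
end {'top': (array([166.52112676, 277.47887324]), np.int32(71)), 'scene': (array([468.62857143, 176.75714286]), np.int32(70))} box xyz [-0.0117  0.1863  0.1496] reproj [-0.3 -0.1 -0.3  0. ] lever 0.626868160546584
fit [ 0.6234  0.     -0.0007]
```

The lever sits at about 0.625 because the knob lagged in the pads. I nudge it upright with closed fingers from the front, measure, and correct if needed.

```bash
python3 - <<'E'
from h import *
P={c:camera_params(c) for c in("top","scene")}
def lever():
    o={}
    for c in P:
        im=read_camera(c); x,y=proj(P[c],knob(.72))[0].astype(int); r=11
        m=(cv2.cvtColor(im,cv2.COLOR_RGB2GRAY)[y-r:y+r+1,x-r:x+r+1]<45).astype(np.uint8)
        n,l,s,ce=cv2.connectedComponentsWithStats(m)
        if n<2: print("none",c); continue
        k=1+s[1:,4].argmax(); o[c]=ce[k]+[x-r,y-r]; print(c,s[k,4],o[c].round(1))
    g=lambda v:np.concatenate([proj(P[c],knob(v[0])+W(v[1],v[2],0)-W(0,0,0))[0]-o[c] for c in o]+[np.array(v[1:])/.002])
    v=least_squares(g,[.7,0,0]); print("lever",v.x.round(4),v.fun.round(1)); return v.x[0]
move_gripper(0,30)
movel(W(-.062,.187,.137),speed=.25); st("ready")
x=-.027
for i in range(2):
    movel(W(x,.187,.137),speed=.06); st("push")
    movel(W(x-.06,.187,.16),speed=.2); l=lever(); t=read_time_s(); print(t)
    if l>.72 or t>68.8: break
    x+=.095*(.75-l)
E
```

```text
ready 67.24 [0.4118 0.2529 0.1374] F [ 0.3 -0.3  0.2] gap -0.0001 g 0.0
push 67.97 [0.4436 0.268  0.1369] F [-0.2 -0.9  0.3] gap -0.0003 g 0.0
top 67 [164.5 273.1]
scene 71 [472.5 179.6]
lever [ 7.697e-01 -0.000e+00 -7.000e-04] [-0.6  0.1 -0.1 -0.1 -0.  -0.3]
68.55
```

```bash
python3 -c "
from bench import *
print(sign_off(),read_time_s())"
```

```text
the job is handed in; nothing more can be done
the job is handed in; nothing more can be done
```

I handed the job in at about 68.6 s: both leek halves lie side by side in the box, the lid was lowered shut under control, and the lever measures about 0.77 rad (upright is 0.75), after the first throw stopped at 0.62 and I nudged it upright with closed fingers.

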